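# Shift the sample mill from second to third gear

### The arm

A 6-joint arm with a two-finger parallel gripper is mounted at the origin on the work surface. World frame = base frame: x ahead of the robot, y to its left, z up, the work surface at z = 0. Lengths are in m, angles in rad, forces in N, time in s.
With the tool pointing down it reaches from about 0.25 to 0.85 m from the base axis. Payload 12.5 kg.
Tool frame: the origin (TCP) lies at the very end of the fingers, on their centre line; the grasp point (between the pads) lies 19 mm behind it; z points along the fingers, y is the line along which they close (so a half turn about z gives the same grasp; the last joint's range is limited). The gripper opens to 93 mm and grips with 3 to 60 N. Pads are 15 mm wide; open, the fingers measure 128 mm over their backs; the gripper's body (75 mm by 188 mm) begins 65 mm behind the grasp point.
Start: joints at [1.129, 0.351, 1.652, -0, 1.139, -0.085], TCP at [0.192, 0.515, 0.192] pointing down, gripper open.
Joint ranges: [-2.75, 2.75], [-0.79, 2.1], [0.01, 2.65], [-1.57, 4.71], [0.07, 3.14], [-2.87, 2.87]. Speed limits (rad/s): [2.22, 2.22, 2.79, 3.14, 3.14, 3.14].

### API

Orientations are given as a rotation vector (axis times angle).
In Python, from station import * gives the robot as it stands.
- The arm moves only by the tool carry_out, never from a script. Its argument "rows" is a list of rows, each an object with "dp": the shift along the world's x, y, z as a fraction of full scale, a list of three; "twist": the turn about the world's z as a fraction of full scale; "claw": the closure, from -1 (fully open) to 1 (shut), so that 0 is half open. A call has 1 to 8 rows; each row is the pose to reach, as a shift and turn from the pose commanded when the call began, turning the shorter way round; what a row does not reach only later rows make up. Full scale, the value 1, is 20 cm for a shift and 180 degrees for a turn. A row lasts 1/8 s, in which the tool goes at most 62.5 mm and 10.7 degrees, less where a joint would pass 70% of its speed; a pose out of reach is approached as far as the arm can. A call with a number of a shift or a turn outside -1 to 1 is refused whole. A call with a gripper value outside its range is refused whole. The fingers move at their own pace and stop on an object; "squeeze" is the grip in N (left out, the last holds). Time passes only in rows, so rows that repeat a pose let the fingers close. It gives the time, the measured TCP pose, the force, the opening and the grip force at its end, in the units of the state.
- sense(): the state, without advancing time (a new reading comes with each control period).
- snapshot(name): name is "side" or "top" or "wrist"; returns a dict with "frame" (480x640x3 uint8, red, green, blue), "intrinsics" (3x3 intrinsics, pixels), "cam_to_world" (4x4, takes a point from camera to world coordinates). Camera axes: x right, y up, looking along -z (the intrinsics and any distortion apply to the point x, -y, -z); pixel columns grow to the right and rows downward; lengths in m; the calibration is good to about 2 mm. The wrist camera is an equidistant fisheye: a pixel r from the principal point sees the ray r / f radians off the axis. A picture is of the moment at which its call begins. There is no depth.
- sign_off(): hands the job in; it is judged then, once.
Trained networks look in a picture, given as the dict that the camera call returned (one of the last four; its "shot" number tells which), for a name from the list of things; names that differ only in an ending like _2 or _b are one class to them, and where a whole thing is asked for, a point or a joint stands for the part that bears it (a point fixed in the world has none). Each returns a list of dicts, best first, with "confidence" (0 to 1); they miss things now and then, are a little off and sometimes report something else, mostly with a low value. They report only what shows in the picture. A call takes as long as a camera call.
- cut_out(picture, thing): "region" (480x640 bool, what is visible of it) and "at" ([row, column] in pixels, amid what is visible of it).
The state is a dict: "clock": time; "joints": joint angles; "dq": joint speeds; "tau": joint torques, N m; "position": TCP position; "orientation": TCP orientation; "contact_force": force on the tool from outside, world axes, zero at the start; "wrist_torque": the same for the moment, N m; "width": finger opening in m; "grasp_force": force on a finger pad.
Only numpy, scipy, OpenCV 4.12 (cv2) and the standard library are available. Lean on these libraries where they do the work, as an engineer would, in place of code of your own. Each camera call takes 0.05 s, during which the arm holds its last target. There are 200 camera calls.

### The job

Shift the bench mill from second gear to third by pushing its red-knobbed gear lever with the outside of the fingers, without taking hold of it: out of the second slot (back left, two dots) into the middle aisle of the H gate, across to the right, then forward, away from the robot, fully home in the third slot (three green dots). Do not run it into the fourth slot and do not force it. Leave the bottle, the steel jar and the tube rack standing where they are, and finish clear of everything.

Things in the scene. Friction and masses are not known exactly. Their poses are not given: they have to be found in the camera images.
- mill: Grey and white bench mill, fixed. Origin on the bench below the centre of its H gate; x forward (away from the robot, to slots 1 and 3), y left, z up. Selector console 240 mm (x) by 210 mm (y) about the origin, 100 mm high. Motor housing on its left: x -130 to 130, y 105 to 305, 145 mm high; its lid with blue knob reaches 162 mm high at x 35, y 205.
- gate_centre (a point): Centre of the H gate, top of its aluminium plate, 110 mm above the mill's origin, same axes. Slots 16 mm wide: left column y = 23.5 mm (1 forward, 2 back), right column y = -23.5 mm (3 forward, 4 back), ending at x = +-32 mm, joined by an aisle along y, 16 mm wide, at x = 0. One to four dots mark each slot's end; slot 3's are green. Plate 120 x 120 x 10 mm.
- knob (a point): Centre of the lever's red ball knob, 34 mm across, on a 10 mm steel shaft that tips every way about a pivot 30 mm above the mill's origin, 155 mm below the knob. In mill axes, mm: x = 155 sin(lever), y = -155 cos(lever) sin(cross), z = 30 + 155 cos(lever) cos(cross). About 2.5 N at the knob moves it; friction keeps it where it is left, no spring.
- cross (a joint): Sideways tilt of the lever, rad: 0 upright, positive to the right (slots 3 and 4), stops at -0.334 and 0.334. In the left column below about -0.28, in the right column above 0.28; between these the gate keeps the lever in the aisle. It starts in the left column, slot 2.
- lever (a joint): Fore-and-aft tilt of the lever, rad: 0 mid-aisle, positive forward (slots 1 and 3), stops at -0.334 and 0.334 (fully home). It passes along the aisle only between about -0.037 and 0.037. It starts in slot 2, anywhere from -0.33 (fully home) to -0.15.
- reagent: Amber bottle with a blue cap, 60 mm in diameter, 135 mm high, loose on the bench to the right of the mill. Origin at the centre of its underside. A bystander.
- jar: Steel grinding jar, 60 mm in diameter, 65 mm high, loose on the bench to the right of the mill. Origin at the centre of its underside. A bystander.
- rack: Blue test-tube rack with orange-capped tubes, 55 x 150 mm (y), 80 mm high, loose on the bench beyond the mill. Origin at the centre of its underside. A bystander.

How it is judged:
On the way, in this order (a step that is already met when the one before it is completed fails the run):
1. the lever has gone along the aisle to the right-hand column (value of joint cross above 0.2 rad and value of joint lever between -0.1 and 0.15 rad).
2. the lever is fully home in the third slot (value of joint lever above 0.285 rad and value of joint cross above 0.25 rad), for 0.2 s.
At the end, for the whole second after the job is handed in: The lever rests in the third slot: tilted forward by more than 0.285 rad (its stop is at 0.334) and to the right by more than 0.25 rad, still; the bottle, jar and rack within 20 mm of where they stood (all of step 2 and velocity of joint lever between -0.05 and 0.05 rad/s and distance of each of reagent, jar, rack from where it was at the start of the episode below 0.02 m); the robot touches nothing.
It fails at once if the lever is run into the fourth slot (right column, tilted back more than 0.15 rad) (value of joint cross above 0.2 rad and value of joint lever below -0.15 rad).
It fails at once if the lever or mill is forced with more than 60 N (contact force between any of the fingers, the arm and mill above 60 N).
It fails at once if the knob or its shaft is taken between the fingers (x of the grasp point in the frame of knob between -0.009 and 0.009 m and y of the grasp point in the frame of knob between -0.009 and 0.009 m and z of the grasp point in the frame of knob between -0.08 and 0.022 m).
It fails at once if the bottle, the jar or the tube rack is knocked, moved or lifted (distance of any of reagent, jar, rack from where it was at the start of the episode above 0.02 m or angle between any of reagent, jar, rack's own z axis and vertical above 0.3 rad).
It also fails if it takes over 58 s, if anything falls off the work surface, if the arm or the gripper's body presses on something with over 40 N, if the wrist force passes 120 N, or if a joint passes its speed limit or range.

## Working session

There is one attempt and no reset: what is moved stays moved. The work goes in short steps, Python scripts to look and compute and a tool call to move; the robot and the scene stay as the last step left them, time stands still between calls to the robot, and variables do not carry over. Pictures are saved under pics/ and viewed, at most 10 in all, crops included, and the job is handed in when it is done.

Besides the shell and the picture viewer there is one more tool, called after "Emit:" as a command line: name --argument value ..., lists and objects as JSON in quotes. carry_out: Moves the arm, as the interface text tells. Shift numbers are shares of 20 cm and turn numbers shares of 180 degrees, none past 1 either way. Its arguments: {"type":"object","properties":{"rows":{"type":"array","items":{"type":"object","properties":{"dp":{"type":"array","items":{"type":"number"}},"twist":{"type":"number"},"claw":{"type":"number"}}}},"squeeze":{"type":"number"}},"required":["rows"]}

```bash
mkdir -p pics
cat > h.py <<'E'
from station import *
import numpy as np, cv2
def ray(s,rc):
    K=np.array(s["intrinsics"]);T=np.array(s["cam_to_world"])
    d=np.array([(rc[1]-K[0,2])/K[0,0],-(rc[0]-K[1,2])/K[1,1],-1.]);d=T[:3,:3]@d
    return T[:3,3],d/np.linalg.norm(d)
def at_z(s,rc,z):
    o,d=ray(s,rc);return o+d*(z-o[2])/d[2]
def tri(p):
    A=0;b=0
    for o,d in p:
        M=np.eye(3)-np.outer(d,d);A=A+M;b=b+M@o
    x=np.linalg.solve(A,b);return x,[np.linalg.norm((np.eye(3)-np.outer(d,d))@(x-o)) for o,d in p]
def proj(s,P):
    K=np.array(s["intrinsics"]);T=np.array(s["cam_to_world"])
    c=T[:3,:3].T@(np.array(P)-T[:3,3]);return [K[0,2]+K[0,0]*c[0]/-c[2],K[1,2]-K[1,1]*c[1]/-c[2]]
E
python3 - <<'E'
from h import *
S={}
for n in("side","top"):
    s=S[n]=snapshot(n);cv2.imwrite(f"pics/{n}0.png",s["frame"][:,:,::-1])
    print(n,np.round(s["cam_to_world"],3).tolist(),np.round(s["intrinsics"],1).tolist())
    for t in("knob","gate_centre","mill","reagent","jar","rack"):
        for r in cut_out(s,t)[:2]:
            ys,xs=np.where(r["region"]);print(t,round(r["confidence"],2),np.round(r["at"],1),xs.min(),xs.max(),ys.min(),ys.max(),at_z(s,r["at"],.1).round(3))
print(sense())
E
```

```text
side [[-0.96, 0.186, -0.208, 0.39], [-0.279, -0.688, 0.67, 0.495], [-0.019, 0.701, 0.713, 0.79], [0.0, 0.0, 0.0, 1.0]] [[584.4, 0.0, 317.7], [0.0, 584.4, 236.0], [0.0, 0.0, 1.0]]
knob 0.65 [341.4 329.8] 317 343 330 358 [0.517 0.042 0.1  ]
gate_centre 0.76 [334.2 318.7] 267 380 292 387 [0.536 0.034 0.1  ]
mill 0.73 [391.7 289.3] 100 428 265 479 [0.548 0.132 0.1  ]
reagent 0.88 [282.2 408.6] 388 426 245 312 [ 0.429 -0.095  0.1  ]
jar 0.64 [257.5 320.6] 305 339 237 279 [ 0.574 -0.109  0.1  ]
jar 0.55 [343.5 329.5] 316 343 330 358 [0.517 0.045 0.1  ]
rack 0.68 [305.3 226.7] 189 276 258 352 [0.682 0.021 0.1  ]
top [[-0.021, 0.996, -0.087, 0.511], [-1.0, -0.021, 0.001, -0.117], [-0.001, 0.087, 0.996, 1.101], [0.0, 0.0, 0.0, 1.0]] [[577.8, 0.0, 328.9], [0.0, 577.8, 241.2], [0.0, 0.0, 1.0]]
knob 0.95 [295.6 201.5] 188 225 289 309 [0.509 0.104 0.1  ]
gate_centre 0.81 [281.5 239.9] 197 277 245 326 [0.532 0.038 0.1  ]
mill 0.57 [273.3 168.3] 41 311 177 364 [0.548 0.162 0.1  ]
reagent 0.56 [330.7 336.6] 320 353 317 352 [ 0.444 -0.128  0.1  ]
jar 0.56 [248.6 349.1] 336 368 232 266 [ 0.585 -0.152  0.1  ]
{'clock': 0.7, 'joints': array([ 1.12941352e+00,  3.50704247e-01,  1.65178767e+00, -2.16310153e-05,
        1.13907561e+00, -8.45726001e-02]), 'dq': array([ 5.71473022e-04, -5.97106153e-05, -9.30794751e-04,  6.97764546e-04,
        4.19088883e-05, -6.50396118e-04]), 'tau': array([ 2.14276850e-03, -4.97165680e+01, -2.85453236e+01,  7.00140861e-02,
        2.18634435e-02, -5.80876190e-06]), 'position': array([0.19207486, 0.5153695 , 0.19213492]), 'orientation': array([5.57489196e-01, 3.09170664e+00, 3.00880259e-05]), 'contact_force': array([-0.25522022, -0.37762966,  0.44825338]), 'wrist_torque': array([ 0.02263493, -0.04737901, -0.01475025]), 'grasp_force': 0.0, 'width': 0.09300127015976171}
```

View pics/side0.png

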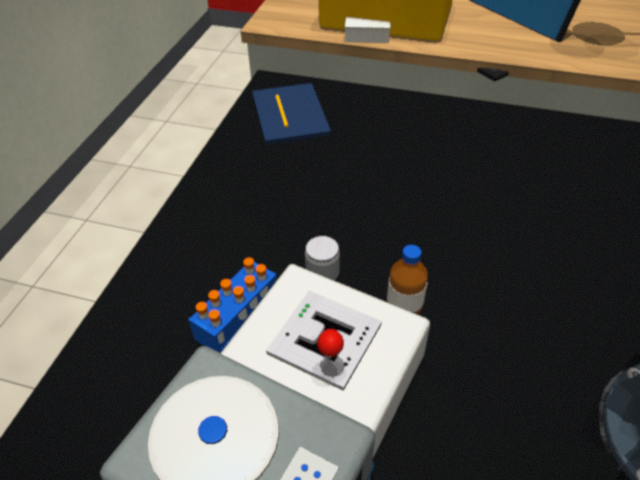

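View pics/top0.png

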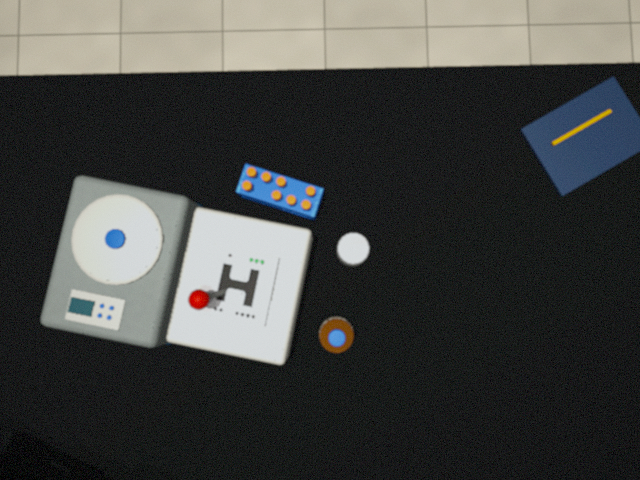

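The views agree. The console is yawed about -12° (top view plate centre near (238,286), H gate visible), with the knob at top (201,297) and side (330,342). The bottle and jar are to the right, the rack beyond. Next I fit the mill pose.

```bash
cat > fit.py <<'E'
from h import *
from scipy.optimize import least_squares
S={n:snapshot(n) for n in("side","top")}
kr=[];segs=[]
for n,s in S.items():
    hsv=cv2.cvtColor(s["frame"],cv2.COLOR_RGB2HSV)
    g=cut_out(s,"gate_centre")[0]["region"]
    k=cut_out(s,"knob")[0]
    red=((hsv[...,0]<8)|(hsv[...,0]>172))&(hsv[...,1]>170)&(hsv[...,2]>80)
    red&=cv2.dilate(k["region"].astype(np.uint8),np.ones((9,9)))>0
    (cx,cy),r=cv2.minEnclosingCircle(np.argwhere(red)[:,::-1].astype(np.float32).reshape(-1,1,2))
    print(n,"knob",cx,cy,r);kr.append(ray(s,(cy,cx)))
    pts=np.argwhere(g|(cv2.dilate(k["region"].astype(np.uint8),np.ones((3,3)))>0 if n=="side" else g))
    P=np.array([at_z(s,p,.11)[:2] for p in np.argwhere(g)],np.float32)
    print(n,"plate rect",cv2.minAreaRect(P))
    gr=(hsv[...,0]>45)&(hsv[...,0]<80)&(hsv[...,1]>80)&g
    q=np.argwhere(gr);print("green",len(q),at_z(s,q.mean(0),.11).round(4) if len(q) else "")
    bl=(hsv[...,0]>100)&(hsv[...,0]<125)&(hsv[...,1]>150)&(hsv[...,2]>100)
    nn,l,st,c=cv2.connectedComponentsWithStats(bl.astype(np.uint8))
    for i in range(1,nn):
        if st[i,4]>150: print("blue",c[i].round(1),st[i,4],at_z(s,c[i][::-1],.162).round(4))
    dark=(hsv[...,2]<90)&(cv2.erode(cv2.morphologyEx(g.astype(np.uint8),cv2.MORPH_CLOSE,np.ones((25,25))),np.ones((7,7)))>0)
    Q=np.array([at_z(s,p,.108)[:2] for p in np.argwhere(dark)],np.float32)
    print("H rect",len(Q),cv2.minAreaRect(Q) if len(Q) else "")
    for t,z in(("reagent",.135),("jar",.065),("rack",.08)):
        for r in cut_out(s,t)[:1]: print(t,at_z(s,r["at"],z).round(3))
print("knob3d",tri(kr))
E
python3 fit.py
```

```text
side knob 330.0 341.6730651855469 13.709707260131836
side plate rect ((0.5239357352256775, 0.04369219392538071), (0.1275702863931656, 0.12660308182239532), 76.78389739990234)
green 29 [0.5664 0.0061 0.11  ]
blue [411.7 251.4] 226 [ 0.4316 -0.101   0.162 ]
blue [231.5 302.7] 1449 [0.6512 0.0573 0.162 ]
blue [212.1 429.4] 570 [0.6035 0.2334 0.162 ]
H rect 645 ((0.5145558714866638, 0.03700978681445122), (0.0914170891046524, 0.09199758619070053), 56.82725524902344)
reagent [ 0.43  -0.065  0.135]
jar [ 0.579 -0.141  0.065]
rack [0.688 0.006 0.08 ]
top knob 198.91860961914062 299.29071044921875 9.659314155578613
top plate rect ((0.5251087546348572, 0.04156661778688431), (0.12127950042486191, 0.12085308134555817), 77.28697204589844)
green 12 [0.5668 0.008  0.11  ]
blue [279.6 192.5] 1726 [ 0.675  -0.0382  0.162 ]
blue [114.8 238.3] 252 [0.605  0.2318 0.162 ]
blue [336.7 337.3] 162 [ 0.4375 -0.1269  0.162 ]
H rect 595 ((0.5261479020118713, 0.04906632751226425), (0.07361917942762375, 0.06212266907095909), 77.94312286376953)
reagent [ 0.44  -0.131  0.135]
jar [ 0.588 -0.154  0.065]
rack [ 0.692 -0.032  0.08 ]
knob3d (array([0.50296995, 0.09154927, 0.17566846]), [np.float64(0.00017643868174922194), np.float64(0.0001764386817492645)])
```

Emit:
carry_out --rows '[{"dp": [0, 0, 0.25], "twist": 0.0417, "claw": 1}, {"dp": [0.2, -0.3, 0.25], "twist": 0.0417, "claw": 1}, {"dp": [0.4, -0.6, 0.25], "twist": 0.0417, "claw": 1}, {"dp": [0.6, -0.95, 0.25], "twist": 0.0417, "claw": 1}, {"dp": [0.6, -0.95, 0.25], "twist": 0.0417, "claw": 1}, {"dp": [0.6, -0.95, 0.25], "twist": 0.0417, "claw": 1}, {"dp": [0.6, -0.95, 0.25], "twist": 0.0417, "claw": 1}, {"dp": [0.6, -0.95, 0.25], "twist": 0.0417, "claw": 1}]'

```text
clock: 2.3
position: [0.3116, 0.3262, 0.2421]
orientation: [-0.352, -3.122, -0.0]
contact_force: [-0.1, -1.1, 1.3]
width: 0.0177
grasp_force: 0.0
```

Emit:
carry_out --rows '[{"dp": [0.17, -0.25, 0], "twist": 0, "claw": 1}, {"dp": [0.33, -0.5, 0], "twist": 0, "claw": 1}, {"dp": [0.5, -0.75, 0], "twist": 0, "claw": 1}, {"dp": [0.64, -1, 0], "twist": 0, "claw": 1}, {"dp": [0.64, -1, 0], "twist": 0, "claw": 1}, {"dp": [0.64, -1, 0], "twist": 0, "claw": 1}]'

```text
clock: 3.05
position: [0.4398, 0.1262, 0.242]
orientation: [-0.353, -3.121, -0.0]
contact_force: [0.2, -0.2, 0.4]
width: 0.0
grasp_force: 0.0
```

```bash
cat >> h.py <<'E'
C0=np.array([.524,.042]);YAW=np.deg2rad(-12.9)
R=np.array([[np.cos(YAW),-np.sin(YAW)],[np.sin(YAW),np.cos(YAW)]])
def tomill(p): return R.T@(np.array(p)[:2]-C0)
def knob():
    kr=[]
    for n in("side","top"):
        s=snapshot(n);hsv=cv2.cvtColor(s["frame"],cv2.COLOR_RGB2HSV)
        m=((hsv[...,0]<6)|(hsv[...,0]>174))&(hsv[...,1]>180)&(hsv[...,2]>80)
        n2,l,st,c=cv2.connectedComponentsWithStats(m[240:,:400].astype(np.uint8))
        if n2<2: print(n,"no red");continue
        i=1+np.argmax(st[1:,4]);q=np.argwhere(l==i)[:,::-1].astype(np.float32)
        (cx,cy),r=cv2.minEnclosingCircle(q.reshape(-1,1,2));cy+=240
        print(n,round(cx,1),round(cy,1),"r",round(r,1),"area",st[i,4],"mill@z.18",(tomill(at_z(s,(cy,cx),.18))*1e3).round(1))
        kr.append(ray(s,(cy,cx)))
    if len(kr)==2:
        x,e=tri(kr);m=tomill(x);lv=np.arcsin(m[0]/.155)
        print("knob",x.round(4),"mill mm",(m*1e3).round(1),"lever",lv.round(3),"cross",np.arcsin(np.clip(-m[1]/.155/np.cos(lv),-1,1)).round(3),"err",np.round(e,4))
def tcp():
    s=sense();print("t",round(s["clock"],2),"tcp mill",(tomill(s["position"])*1e3).round(1),"z",round(s["position"][2],4),"F",s["contact_force"].round(1),"w",s["width"])
E
python3 -c "
from h import *
from scipy.spatial.transform import Rotation as Q
tcp();knob();print(Q.from_rotvec(sense()['orientation']).as_matrix().round(3))
s=snapshot('side');cv2.imwrite('pics/side1.png',s['frame'][:,:,::-1])"
```

```text
t 3.05 tcp mill [-100.9   63.2] z 0.242 F [ 0.2 -0.2  0.4] w 7.117819531194487e-06
side 329.2 343.7 r 12.2 area 303 mill@z.18 [-33.7  49.3]
top 198.9 299.3 r 9.7 area 264 mill@z.18 [-31.1  42.7]
knob [0.5033 0.0924 0.1722] mill mm [-31.4  44.5] lever -0.204 cross -0.298 err [0.0002 0.0002]
[[-0.975  0.222 -0.   ]
 [ 0.222  0.975  0.   ]
 [ 0.     0.    -1.   ]]
```

View pics/side1.png

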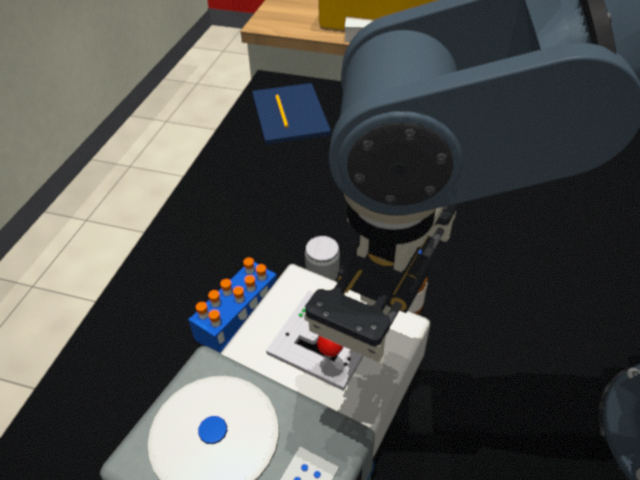

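The side view shows the gripper above and behind the knob, which still sits at about (329,343), with nothing disturbed. Now I lower behind it.

Emit:
carry_out --rows '[{"dp": [0.025, -0.093, 0], "twist": 0, "claw": 1}, {"dp": [0.025, -0.093, -0.2], "twist": 0, "claw": 1}, {"dp": [0.025, -0.093, -0.42], "twist": 0, "claw": 1}, {"dp": [0.025, -0.093, -0.42], "twist": 0, "claw": 1}, {"dp": [0.122, -0.115, -0.42], "twist": 0, "claw": 1}, {"dp": [0.122, -0.115, -0.42], "twist": 0, "claw": 1}]'

```text
clock: 3.95
position: [0.4657, 0.1029, 0.1598]
orientation: [0.353, 3.119, 0.001]
contact_force: [0.1, -0.3, -0.1]
width: 0.0005
grasp_force: 0.0
```

```bash
python3 -c "
from h import *
tcp();knob()"
```

```text
t 3.95 tcp mill [-70.4  46.3] z 0.1598 F [ 0.1 -0.3 -0.1] w 0.0005144139757610177
side no red
top 198.1 298.1 r 10.1 area 254 mill@z.18 [-29.6  44.4]
```

Emit:
carry_out --rows '[{"dp": [0.03, -0.007, 0], "twist": 0, "claw": 1}, {"dp": [0.06, -0.014, 0], "twist": 0, "claw": 1}, {"dp": [0.09, -0.021, 0], "twist": 0, "claw": 1}, {"dp": [0.12, -0.027, 0], "twist": 0, "claw": 1}, {"dp": [0.15, -0.034, 0], "twist": 0, "claw": 1}, {"dp": [0.168, -0.038, 0], "twist": 0, "claw": 1}, {"dp": [0.168, -0.038, 0], "twist": 0, "claw": 1}]'

```text
clock: 4.92
position: [0.4998, 0.0956, 0.1603]
orientation: [0.354, 3.118, 0.003]
contact_force: [-4.6, 5.8, 19.5]
width: 0.0004
grasp_force: 8.4
```

```bash
python3 -c "
from h import *
tcp();knob()"
```

```text
t 4.92 tcp mill [-35.5  46.8] z 0.1603 F [-4.6  5.8 19.5] w 0.0004050643378784113
side no red
top 207.5 285.0 r 1.1 area 4 mill@z.18 [-6.3 34.4]
```

```bash
python3 -c "
from h import *
a=snapshot('top')['frame'][200:380,80:320];b=snapshot('wrist')['frame'];c=snapshot('side')['frame'][240:420,200:440]
f=lambda i:cv2.resize(i,(400,300))
cv2.imwrite('pics/m1.png',np.vstack([np.hstack([f(a),f(c)]),np.hstack([f(b),f(b)*0])])[:,:,::-1])"
```

```text
(no output)
```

View pics/m1.png

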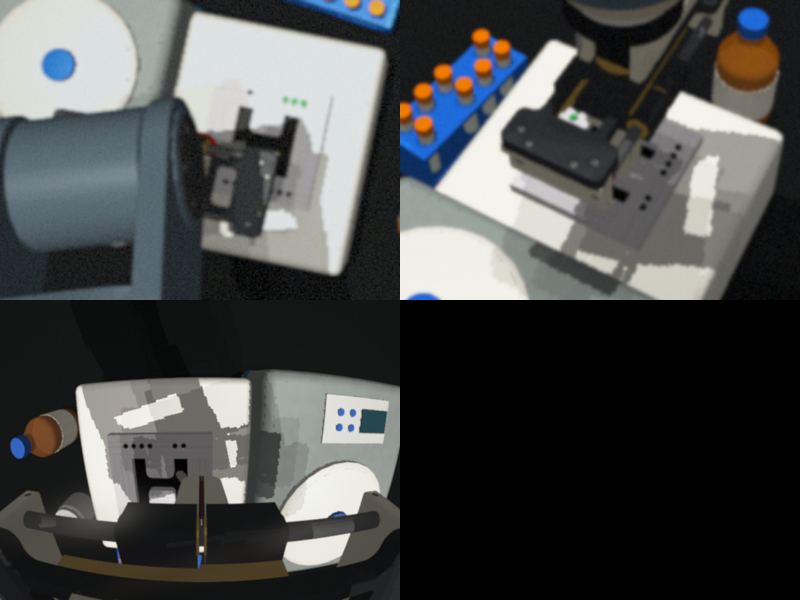

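```bash
python3 -c "
from h import *
tcp();print(sense()['wrist_torque'],sense()['grasp_force'])
s=snapshot('wrist');cv2.imwrite('pics/w1.png',s['frame'][200:480,150:500,::-1].repeat(2,0).repeat(2,1))
print(np.array(s['cam_to_world']).round(3).tolist(),s['intrinsics'])"
```

```text
t 5.17 tcp mill [-35.7  46.8] z 0.1603 F [-3.6  5.6 18.8] w 0.00018430214525042623
[0.91292297 0.53912161 0.00486575] 8.161184974014759
[[0.224, -0.93, -0.29, 0.418], [0.974, 0.216, 0.063, 0.113], [0.004, -0.297, 0.955, 0.352], [0.0, 0.0, 0.0, 1.0]] [[371.64829954   0.         322.00431797]
 [  0.         371.64829954 235.49249821]
 [  0.           0.           1.        ]]
```

View pics/w1.png

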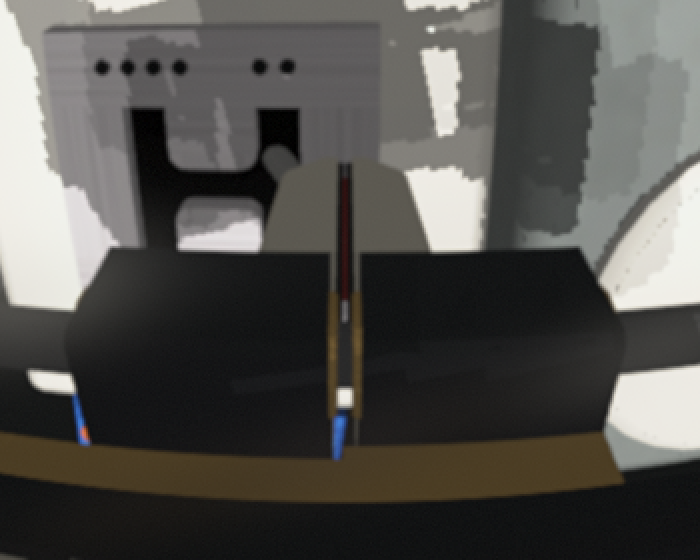

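Emit:
carry_out --rows '[{"dp": [-0.01, 0.002, 0.02], "twist": 0, "claw": 1}, {"dp": [-0.15, 0.034, 0.05], "twist": 0, "claw": 1}, {"dp": [-0.3, 0.068, 0.3], "twist": 0, "claw": 1}, {"dp": [-0.4, 0.091, 0.3], "twist": 0, "claw": 1}, {"dp": [-0.4, 0.091, 0.3], "twist": 0, "claw": 1}]'

```text
clock: 5.85
position: [0.4176, 0.113, 0.2184]
orientation: [0.353, 3.121, 0.0]
contact_force: [1.1, 0.3, 0.4]
width: 0.0002
grasp_force: 0.0
```

```bash
python3 -c "
from h import *
tcp();knob()"
```

```text
t 5.85 tcp mill [-119.6   45.5] z 0.2184 F [1.1 0.3 0.4] w 0.00019307840748987838
side 319.0 336.3 r 13.7 area 514 mill@z.18 [-17.2  45.6]
top 200.0 289.5 r 9.3 area 264 mill@z.18 [-15.7  44.5]
knob [0.5182 0.0892 0.1782] mill mm [-16.2  44.7] lever -0.104 cross -0.294 err [0.0004 0.0004]
```

Emit:
carry_out --rows '[{"dp": [0.24, -0.055, -0.15], "twist": 0, "claw": 1}, {"dp": [0.27, -0.062, -0.237], "twist": 0, "claw": 1}, {"dp": [0.3, -0.069, -0.237], "twist": 0, "claw": 1}, {"dp": [0.34, -0.078, -0.237], "twist": 0, "claw": 1}, {"dp": [0.38, -0.087, -0.237], "twist": 0, "claw": 1}, {"dp": [0.42, -0.096, -0.237], "twist": 0, "claw": 1}, {"dp": [0.46, -0.106, -0.237], "twist": 0, "claw": 1}, {"dp": [0.46, -0.106, -0.237], "twist": 0, "claw": 1}]'

```text
clock: 6.95
position: [0.5105, 0.0916, 0.1707]
orientation: [0.354, 3.121, 0.0]
contact_force: [-0.5, -0.2, -1.0]
width: 0.0003
grasp_force: 0.0
```

```bash
python3 -c "
from h import *
tcp();print(sense()['grasp_force'],sense()['wrist_torque'])"
```

```text
t 6.95 tcp mill [-24.2  45.4] z 0.1707 F [-0.5 -0.2 -1. ] w 0.00032748383813106303
0.0 [-0.01323431  0.05045915 -0.00953041]
```

Emit:
carry_out --rows '[{"dp": [-0.1, 0.023, 0], "twist": 0, "claw": 1}, {"dp": [-0.2, 0.046, 0.2], "twist": 0, "claw": 1}, {"dp": [-0.4, 0.091, 0.24], "twist": 0, "claw": 1}, {"dp": [-0.4, 0.091, 0.24], "twist": 0, "claw": 1}]'

```text
clock: 7.45
position: [0.4286, 0.1104, 0.2196]
orientation: [0.352, 3.121, 0.001]
contact_force: [0.4, -0.8, 0.3]
width: 0.0004
grasp_force: 0.0
```

```bash
python3 -c "
from h import *
tcp();knob()"
```

```text
t 7.45 tcp mill [-108.2   45.4] z 0.2196 F [ 0.4 -0.8  0.3] w 0.0003630100538178774
side 318.6 336.9 r 13.1 area 459 mill@z.18 [-17.2  46.7]
top 200.0 289.5 r 9.7 area 267 mill@z.18 [-15.7  44.5]
knob [0.5184 0.0895 0.1771] mill mm [-16.  45.] lever -0.103 cross -0.296 err [0.0002 0.0002]
```

```bash
python3 -c "
from h import *
p=sense()['position'];ims=[]
for n,(x0,y0) in(('top',(120,220)),('side',(240,240))):
    s=snapshot(n);f=cv2.resize(s['frame'][y0:y0+150,x0:x0+133],(532,600),interpolation=cv2.INTER_CUBIC)[:,:400].copy()
    f=cv2.resize(s['frame'][y0:y0+150,x0:x0+100],(400,600))
    for P,c in((p,(0,255,0)),(p+[0,0,.06],(0,255,255)),([.5184,.0895,.1771],(255,255,255)),([.524,.042,.11],(255,0,255))):
        u=proj(s,P);cv2.circle(f,(int((u[0]-x0)*4),int((u[1]-y0)*4)),4,c,-1)
        print(n,np.round(u,1))
    ims.append(f)
cv2.imwrite('pics/m2.png',np.hstack(ims)[:,:,::-1])"
```

```text
top [180.3 348.4]
top [169.3 352.6]
top [200.  289.7]
top [236.5 285.9]
side [386.3 347.3]
side [389.9 315.8]
side [318.5 337. ]
side [324.9 336.5]
```

View pics/m2.png

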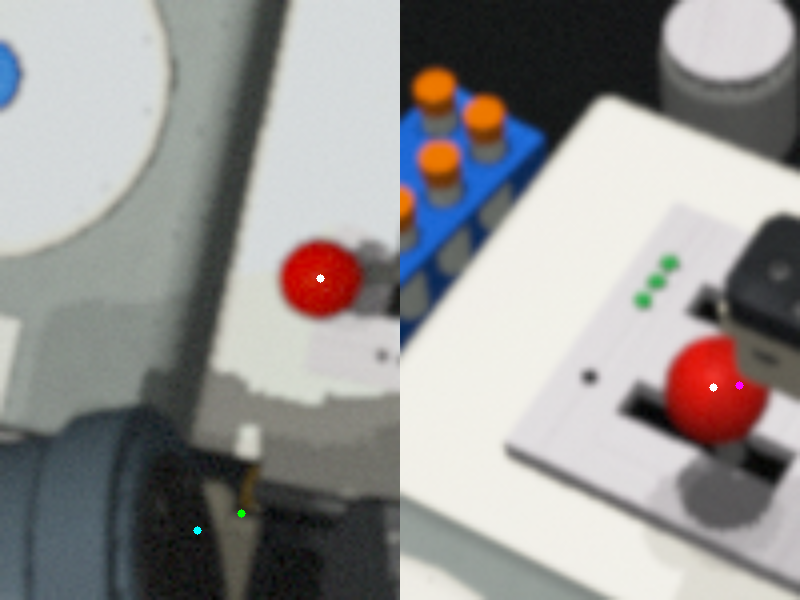

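```bash
python3 -c "
from h import *
p=sense()['position'];print(p);ims=[]
for n,(x0,y0) in(('top',(120,290)),('side',(310,260))):
    s=snapshot(n);f=cv2.resize(s['frame'][y0:y0+150,x0:x0+100],(400,600))
    for dz,c in((0,(0,255,0)),(.03,(255,255,0)),(.06,(0,255,255))):
        u=proj(s,p+[0,0,dz]);cv2.circle(f,(int((u[0]-x0)*4),int((u[1]-y0)*4)),3,c,-1)
    ims.append(f)
cv2.imwrite('pics/m3.png',np.hstack(ims)[:,:,::-1])"
```

```text
[0.43058276 0.10981908 0.21845651]
```

View pics/m3.png

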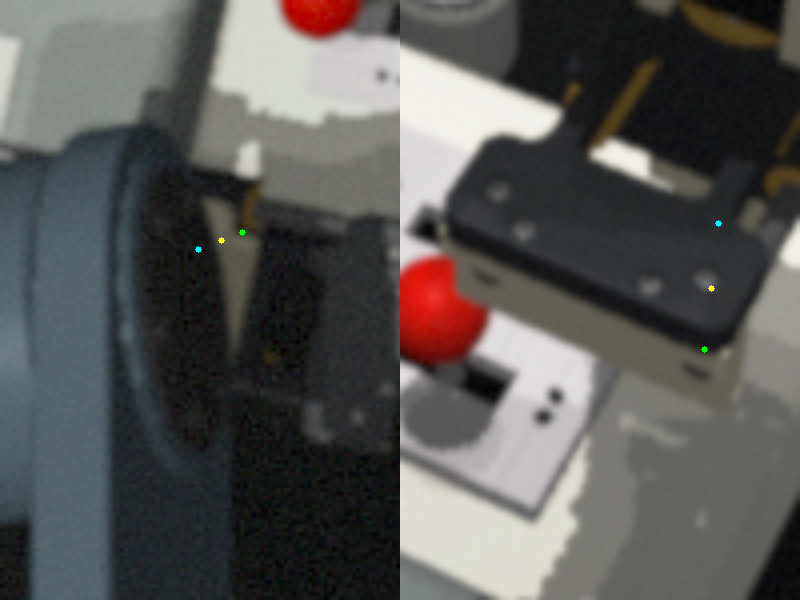

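Emit:
carry_out --rows '[{"dp": [0.2, -0.046, -0.2], "twist": 0, "claw": 1}, {"dp": [0.25, -0.057, -0.24], "twist": 0, "claw": 1}, {"dp": [0.28, -0.064, -0.24], "twist": 0, "claw": 1}, {"dp": [0.31, -0.071, -0.24], "twist": 0, "claw": 1}, {"dp": [0.33, -0.075, -0.24], "twist": 0, "claw": 1}, {"dp": [0.35, -0.08, -0.24], "twist": 0, "claw": 1}, {"dp": [0.35, -0.08, -0.24], "twist": 0, "claw": 1}]'

```text
clock: 8.62
position: [0.5002, 0.094, 0.171]
orientation: [0.354, 3.121, 0.0]
contact_force: [-0.5, 0.7, 0.1]
width: 0.0006
grasp_force: 0.0
```

```bash
python3 -c "
from h import *
tcp();knob()
a=snapshot('top');f=cv2.resize(a['frame'][230:380,140:340],(400,300));w=snapshot('wrist')['frame'];
cv2.imwrite('pics/m4.png',np.hstack([f,cv2.resize(w[200:480,150:500],(400,320))[:300]])[:,:,::-1])"
```

```text
t 8.62 tcp mill [-34.8  45.3] z 0.171 F [-0.5  0.7  0.1] w 0.0005505998182288463
side 328.5 342.5 r 2.5 area 11 mill@z.18 [-32.1  48.1]
top 206.5 284.0 r 1.1 area 5 mill@z.18 [-5.1 36.3]
knob [0.5178 0.0817 0.1557] mill mm [-14.9  37.3] lever -0.096 cross -0.244 err [0.0099 0.0099]
```

View pics/m4.png

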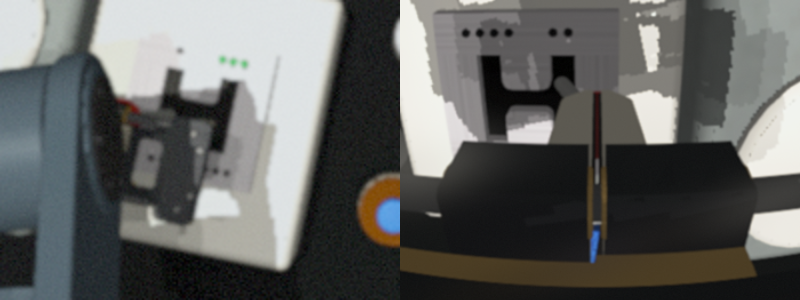

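Emit:
carry_out --rows '[{"dp": [0.02, -0.005, 0], "twist": 0, "claw": 1}, {"dp": [0.03, -0.007, 0], "twist": 0, "claw": 1}, {"dp": [0.03, -0.007, 0], "twist": 0, "claw": 1}, {"dp": [0.03, -0.007, 0], "twist": 0, "claw": 1}]'

```text
clock: 9.32
position: [0.506, 0.0926, 0.1707]
orientation: [-0.354, -3.121, 0.0]
contact_force: [0.1, 0.3, -0.6]
width: -0.0
grasp_force: 0.0
```

```bash
cat > red.py <<'E'
from h import *
tcp()
for n in("top","wrist","side"):
    s=snapshot(n);hsv=cv2.cvtColor(s["frame"],cv2.COLOR_RGB2HSV)
    m=((hsv[...,0]<6)|(hsv[...,0]>174))&(hsv[...,1]>120)&(hsv[...,2]>50)
    m[:200]=0;q=np.argwhere(m)
    if len(q): print(n,len(q),"rows",q[:,0].min(),q[:,0].max(),"cols",q[:,1].min(),q[:,1].max(),q.mean(0).round(1))
E
python3 red.py
```

```text
t 9.32 tcp mill [-28.8  45.3] z 0.1707 F [ 0.1  0.3 -0.6] w -3.0258719236441476e-05
top 2 rows 328 338 cols 334 346 [333. 340.]
wrist 304 rows 270 322 cols 300 346 [278.8 322.9]
side 117 rows 261 349 cols 205 403 [333.7 311.5]
```

Emit:
carry_out --rows '[{"dp": [0.02, -0.005, 0], "twist": 0, "claw": 1}, {"dp": [0.03, -0.007, 0], "twist": 0, "claw": 1}, {"dp": [0.03, -0.007, 0], "twist": 0, "claw": 1}, {"dp": [0.03, -0.007, 0], "twist": 0, "claw": 1}]'

```text
clock: 9.98
position: [0.512, 0.0911, 0.1707]
orientation: [-0.354, -3.121, 0.0]
contact_force: [0.1, 0.3, 0.3]
width: 0.0005
grasp_force: 0.0
```

```bash
python3 red.py
```

```text
t 9.97 tcp mill [-22.6  45.2] z 0.1707 F [0.1 0.3 0.3] w 0.0005013960661177757
top 2 rows 334 336 cols 327 354 [335.  340.5]
wrist 896 rows 260 313 cols 293 351 [272.7 322.7]
side 239 rows 265 351 cols 205 331 [338.1 316.1]
```

```bash
cat >> h.py <<'E'
def projw(T,P,f=371.65,cx=322.,cy=235.5):
    c=T[:3,:3].T@(np.array(P)-T[:3,3]);v=np.array([c[0],-c[1],-c[2]]);t=np.arctan2(np.hypot(v[0],v[1]),v[2])
    return np.array([cx,cy])+f*t*v[:2]/np.hypot(v[0],v[1])
E
python3 - <<'E'
from h import *
T=np.array([[0.224,-0.93,-0.29,0.418],[0.974,0.216,0.063,0.113],[0.004,-0.297,0.955,0.352],[0,0,0,1]])
W=lambda x,y,z:np.r_[C0+R@[x,y],z]
print("back corners, seen (172,215),(340,211):",projw(T,W(-.06,-.06,.11)),projw(T,W(-.06,.06,.11)))
print("tip then",projw(T,[.4998,.0956,.1603]))
s=snapshot("wrist");T=np.array(s["cam_to_world"]);p=sense()["position"];print(T[:3,3],p)
print("tip",projw(T,p))
for k in(W(-.016,.045,.177),W(0,.047,.177)):print("knob pred",projw(T,k), np.rad2deg(0), 371.65*.017/np.linalg.norm(k-T[:3,3]))
t=snapshot("top")
for n in("knob","gate_centre"):
    for r in cut_out(s,n)[:1]:
        q=np.argwhere(r["region"]);print(n,r["confidence"],r["at"],q.min(0),q.max(0))
f=cv2.resize(s["frame"][170:400,180:470],(580,460))[:,:,::-1]
cv2.imwrite("pics/w2.png",f)
E
```

```text
back corners, seen (172,215),(340,211): [171.71220719 214.21705874] [342.17686577 212.51270554]
tip then [323.08398532 276.26963526]
[0.43138156 0.1086299  0.36301769] [0.51202158 0.09116997 0.17074696]
tip [323.44511889 275.49302335]
knob pred [323.03658606 290.9564401 ] 0.0 30.62834733456036
knob pred [326.5418424  316.06066056] 0.0 29.565005486478555
knob 0.74 [268.8, 319.2] [252 285] [286 354]
gate_centre 0.78 [237.7, 249.8] [189 177] [337 343]
```

View pics/w2.png

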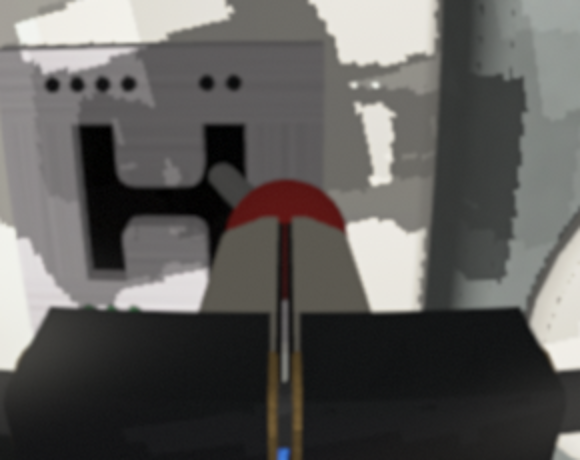

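The wrist view shows the fingertips riding over the ball at crop (285,215), not behind it. The closed fingers end about 20 mm short of the nominal TCP, so I'll back off and push from lower down.

Emit:
carry_out --rows '[{"dp": [0, 0, 0.15], "twist": 0, "claw": 1}, {"dp": [-0.15, 0.034, 0.15], "twist": 0, "claw": 1}, {"dp": [-0.29, 0.067, 0.1], "twist": 0, "claw": 1}, {"dp": [-0.29, 0.067, -0.165], "twist": 0, "claw": 1}, {"dp": [-0.29, 0.067, -0.165], "twist": 0, "claw": 1}, {"dp": [-0.2, 0.046, -0.165], "twist": 0, "claw": 1}, {"dp": [-0.16, 0.037, -0.165], "twist": 0, "claw": 1}, {"dp": [-0.16, 0.037, -0.165], "twist": 0, "claw": 1}]'

```text
clock: 11.32
position: [0.4807, 0.0985, 0.1386]
orientation: [0.355, 3.121, 0.0]
contact_force: [-0.2, 0.8, -0.1]
width: 0.0003
grasp_force: 0.0
```

```bash
python3 red.py
```

```text
t 11.32 tcp mill [-54.8  45.4] z 0.1386 F [-0.2  0.8 -0.1] w 0.00033647950131483235
top 180 rows 280 338 cols 194 346 [287.8 203.3]
wrist 71 rows 356 403 cols 319 325 [396.9 322. ]
side 182 rows 265 337 cols 205 331 [325.3 312.3]
```

Emit:
carry_out --rows '[{"dp": [0.03, -0.007, 0], "twist": 0, "claw": 1}, {"dp": [0.05, -0.011, 0], "twist": 0, "claw": 1}, {"dp": [0.07, -0.016, 0], "twist": 0, "claw": 1}, {"dp": [0.09, -0.021, 0], "twist": 0, "claw": 1}, {"dp": [0.11, -0.025, 0], "twist": 0, "claw": 1}, {"dp": [0.11, -0.025, 0], "twist": 0, "claw": 1}]'

```text
clock: 12.22
position: [0.5022, 0.0935, 0.1377]
orientation: [-0.354, -3.122, 0.0]
contact_force: [-0.7, 0.9, 2.1]
width: 0.0001
grasp_force: 0.9
```

```bash
python3 red.py
```

```text
t 12.22 tcp mill [-32.7  45.4] z 0.1377 F [-0.7  0.9  2.1] w 0.00014208871998842246
top 18 rows 277 338 cols 204 346 [281.9 214.2]
wrist 14 rows 341 358 cols 322 322 [350.1 322. ]
side 80 rows 264 329 cols 205 415 [315.  292.2]
```

Emit:
carry_out --rows '[{"dp": [-0.2, 0.046, 0], "twist": 0, "claw": 1}, {"dp": [-0.4, 0.091, 0.2], "twist": 0, "claw": 1}, {"dp": [-0.4, 0.091, 0.4], "twist": 0, "claw": 1}, {"dp": [-0.4, 0.091, 0.4], "twist": 0, "claw": 1}]'

```text
clock: 12.88
position: [0.4235, 0.112, 0.2204]
orientation: [0.353, 3.116, 0.002]
contact_force: [-0.2, -0.0, -1.3]
width: 0.0004
grasp_force: 0.0
```

```bash
python3 -c "
from h import *
tcp();knob()"
```

```text
t 12.88 tcp mill [-113.6   45.8] z 0.2204 F [-0.2 -0.  -1.3] w 0.00037057474171939
side 312.8 333.5 r 13.5 area 517 mill@z.18 [-8.4 45.6]
top 200.9 284.0 r 9.4 area 264 mill@z.18 [-6.9 45.1]
knob [0.5268 0.0876 0.1788] mill mm [-7.4 45.1] lever -0.048 cross -0.296 err [0.0005 0.0005]
```

Emit:
carry_out --rows '[{"dp": [0.15, -0.034, -0.2], "twist": 0, "claw": 1}, {"dp": [0.25, -0.057, -0.4], "twist": 0, "claw": 1}, {"dp": [0.33, -0.075, -0.4], "twist": 0, "claw": 1}, {"dp": [0.38, -0.087, -0.4], "twist": 0, "claw": 1}, {"dp": [0.41, -0.094, -0.4], "twist": 0, "claw": 1}, {"dp": [0.439, -0.1, -0.4], "twist": 0, "claw": 1}, {"dp": [0.439, -0.1, -0.4], "twist": 0, "claw": 1}, {"dp": [0.439, -0.1, -0.4], "twist": 0, "claw": 1}]'

```text
clock: 13.98
position: [0.5098, 0.0918, 0.138]
orientation: [0.354, 3.121, 0.0]
contact_force: [-0.6, 0.7, 0.4]
width: 0.0007
grasp_force: 0.4
```

Emit:
carry_out --rows '[{"dp": [-0.2, 0.046, 0], "twist": 0, "claw": 1}, {"dp": [-0.3, 0.068, 0.3], "twist": 0, "claw": 1}, {"dp": [-0.4, 0.091, 0.6], "twist": 0, "claw": 1}, {"dp": [-0.4, 0.091, 0.6], "twist": 0, "claw": 1}]'

```text
clock: 14.48
position: [0.4308, 0.1105, 0.2617]
orientation: [0.352, 3.114, 0.003]
contact_force: [-0.8, -0.6, -0.5]
width: 0.0003
grasp_force: 0.0
```

```bash
python3 -c "
from h import *
tcp();knob()"
```

```text
t 14.47 tcp mill [-106.1   45.9] z 0.2617 F [-0.8 -0.6 -0.5] w 0.0003173354018546742
side 307.0 330.7 r 13.7 area 491 mill@z.18 [ 0.2 45.4]
top 202.0 279.0 r 9.5 area 266 mill@z.18 [ 1.2 45.1]
knob [0.5349 0.0858 0.1792] mill mm [ 0.9 45.1] lever 0.006 cross -0.295 err [0.0003 0.0003]
```

Emit:
carry_out --rows '[{"dp": [0.2, 0.052, 0], "twist": 0, "claw": 1}, {"dp": [0.4, 0.105, 0], "twist": 0, "claw": 1}, {"dp": [0.58, 0.155, 0], "twist": 0, "claw": 1}, {"dp": [0.58, 0.155, 0], "twist": 0, "claw": 1}, {"dp": [0.58, 0.155, -0.3], "twist": 0, "claw": 1}, {"dp": [0.58, 0.155, -0.54], "twist": 0, "claw": 1}, {"dp": [0.58, 0.155, -0.54], "twist": 0, "claw": 1}]'

```text
clock: 15.45
position: [0.5429, 0.1402, 0.1463]
orientation: [-0.353, -3.114, 0.004]
contact_force: [0.1, 0.1, 0.4]
width: 0.0006
grasp_force: 0.0
```

```bash
python3 -c "
from h import *
tcp();knob()"
```

```text
t 15.45 tcp mill [ -3.5 100. ] z 0.1463 F [0.1 0.1 0.4] w 0.0005506703467703856
side 312.5 335.5 r 10.1 area 105 mill@z.18 [-9.4 48.4]
top no red
```

Emit:
carry_out --rows '[{"dp": [0, 0, 0], "twist": 0, "claw": 1}, {"dp": [-0.017, -0.073, 0], "twist": 0, "claw": 1}, {"dp": [-0.025, -0.11, 0], "twist": 0, "claw": 1}, {"dp": [-0.033, -0.146, 0], "twist": 0, "claw": 1}, {"dp": [-0.042, -0.183, 0], "twist": 0, "claw": 1}, {"dp": [-0.05, -0.22, 0], "twist": 0, "claw": 1}, {"dp": [-0.056, -0.244, 0], "twist": 0, "claw": 1}, {"dp": [-0.056, -0.244, 0], "twist": 0, "claw": 1}]'

```text
clock: 16.55
position: [0.539, 0.0934, 0.1551]
orientation: [0.353, 3.11, 0.007]
contact_force: [1.1, 10.8, 29.7]
width: 0.0008
grasp_force: 12.2
```

```bash
python3 -c "
from h import *
tcp();knob()"; python3 red.py
```

```text
t 16.55 tcp mill [ 3.2 53.4] z 0.1551 F [ 1.1 10.8 29.7] w 0.0008207900789015957
side 318.5 319.0 r 10.1 area 142 mill@z.18 [-3.7 22.6]
top 215.5 281.0 r 9.2 area 183 mill@z.18 [ 2.4 23.3]
knob [0.5287 0.0639 0.178 ] mill mm [-0.3 22.4] lever -0.002 cross -0.145 err [0.0029 0.0029]
t 16.65 tcp mill [ 2.9 53.4] z 0.1547 F [ 1.   8.  22.6] w 0.0006067165718177398
top 226 rows 271 336 cols 209 346 [281.4 216.8]
wrist 2964 rows 266 479 cols 0 292 [296.3 259.6]
side 171 rows 265 327 cols 205 327 [315.8 312.6]
```

Emit:
carry_out --rows '[{"dp": [0.01, 0.04, 0.04], "twist": 0, "claw": 1}, {"dp": [0.036, 0.156, 0.04], "twist": 0, "claw": 1}, {"dp": [0.036, 0.156, -0.075], "twist": 0, "claw": 1}, {"dp": [0.036, 0.156, -0.075], "twist": 0, "claw": 1}, {"dp": [0.018, 0.08, -0.075], "twist": 0, "claw": 1}, {"dp": [0.007, 0.03, -0.075], "twist": 0, "claw": 1}, {"dp": [0, 0, -0.075], "twist": 0, "claw": 1}, {"dp": [0, 0, -0.075], "twist": 0, "claw": 1}]'

```text
clock: 17.8
position: [0.5348, 0.0916, 0.1352]
orientation: [0.355, 3.121, -0.0]
contact_force: [0.0, -0.5, 0.4]
width: 0.0004
grasp_force: 0.0
```

```bash
python3 -c "
from h import *
tcp();knob()"
```

```text
t 17.8 tcp mill [-0.5 50.7] z 0.1352 F [ 0.  -0.5  0.4] w 0.0004038088326740793
side 326.0 318.5 r 1.8 area 5 mill@z.18 [-11.8  17.3]
top 219.5 282.5 r 8.6 area 172 mill@z.18 [ 1.4 16.6]
knob [0.5235 0.0578 0.1735] mill mm [-4.  15.3] lever -0.026 cross -0.099 err [0.0059 0.0059]
```

Emit:
carry_out --rows '[{"dp": [-0.008, -0.035, 0], "twist": 0, "claw": 1}, {"dp": [-0.016, -0.07, 0], "twist": 0, "claw": 1}, {"dp": [-0.024, -0.105, 0], "twist": 0, "claw": 1}, {"dp": [-0.032, -0.14, 0], "twist": 0, "claw": 1}, {"dp": [-0.04, -0.175, 0], "twist": 0, "claw": 1}, {"dp": [-0.048, -0.21, 0], "twist": 0, "claw": 1}, {"dp": [-0.056, -0.245, 0], "twist": 0, "claw": 1}, {"dp": [-0.061, -0.268, 0], "twist": 0, "claw": 1}]'

```text
clock: 18.9
position: [0.522, 0.0381, 0.1344]
orientation: [-0.354, -3.121, 0.0]
contact_force: [0.0, 2.3, -2.2]
width: 0.0008
grasp_force: 1.1
```

```bash
python3 -c "
from h import *
tcp();knob()"
```

```text
t 18.9 tcp mill [-1.  -4.2] z 0.1344 F [ 0.   2.3 -2.2] w 0.0007554849935664185
side no red
top 256.3 289.0 r 7.1 area 84 mill@z.18 [  3.1 -43. ]
```

Emit:
carry_out --rows '[{"dp": [-0.004, -0.018, 0], "twist": 0, "claw": 1}, {"dp": [-0.009, -0.037, 0], "twist": 0, "claw": 1}, {"dp": [-0.009, -0.037, 0], "twist": 0, "claw": 1}]'

```text
clock: 19.38
position: [0.5206, 0.0309, 0.1347]
orientation: [-0.354, -3.121, 0.0]
contact_force: [-0.1, 1.5, 0.5]
width: 0.0004
grasp_force: 0.1
```

Emit:
carry_out --rows '[{"dp": [0.022, 0.1, 0], "twist": 0, "claw": 1}, {"dp": [0.045, 0.195, 0.2], "twist": 0, "claw": 1}, {"dp": [0.045, 0.195, 0.5], "twist": 0, "claw": 1}, {"dp": [-0.1, 0.23, 0.6], "twist": 0, "claw": 1}, {"dp": [-0.3, 0.27, 0.6], "twist": 0, "claw": 1}, {"dp": [-0.45, 0.27, 0.6], "twist": 0, "claw": 1}, {"dp": [-0.45, 0.27, 0.6], "twist": 0, "claw": 1}]'

```text
clock: 20.25
position: [0.4296, 0.0851, 0.2552]
orientation: [0.353, 3.121, -0.0]
contact_force: [0.3, 0.2, -0.2]
width: 0.0
grasp_force: 0.0
```

```bash
python3 -c "
from h import *
tcp();knob()"
```

```text
t 20.25 tcp mill [-101.6   21. ] z 0.2552 F [ 0.3  0.2 -0.2] w 2.699784463585091e-05
side 329.5 284.0 r 5.2 area 26 mill@z.18 [ 11.5 -35.5]
top 256.4 288.6 r 10.0 area 295 mill@z.18 [  3.8 -43. ]
knob [0.5231 0.0009 0.1764] mill mm [  8.3 -40.3] lever 0.054 cross 0.263 err [0.0051 0.0051]
```

Emit:
carry_out --rows '[{"dp": [0.03, -0.17, 0], "twist": 0, "claw": 1}, {"dp": [0.058, -0.342, 0], "twist": 0, "claw": 1}, {"dp": [0.058, -0.342, -0.2], "twist": 0, "claw": 1}, {"dp": [0.058, -0.342, -0.4], "twist": 0, "claw": 1}, {"dp": [0.058, -0.342, -0.59], "twist": 0, "claw": 1}, {"dp": [0.058, -0.342, -0.59], "twist": 0, "claw": 1}]'

```text
clock: 21.1
position: [0.4415, 0.0166, 0.1349]
orientation: [-0.354, -3.117, 0.001]
contact_force: [-0.1, 0.6, 0.1]
width: 0.0001
grasp_force: 0.0
```

```bash
python3 -c "
from h import *
tcp();knob()"
```

```text
t 21.1 tcp mill [-74.7 -43.2] z 0.1349 F [-0.1  0.6  0.1] w 0.00012475876829511127
side 338.5 280.5 r 11.9 area 245 mill@z.18 [  3.6 -46.7]
top 256.4 288.7 r 9.9 area 298 mill@z.18 [  3.8 -42.9]
knob [ 0.5172 -0.0013  0.1835] mill mm [  3.  -43.7] lever 0.02 cross 0.286 err [0.0009 0.0009]
```

Emit:
carry_out --rows '[{"dp": [0.11, -0.025, 0], "twist": 0, "claw": 1}, {"dp": [0.219, -0.05, 0], "twist": 0, "claw": 1}, {"dp": [0.24, -0.057, 0], "twist": 0, "claw": 1}, {"dp": [0.265, -0.066, 0], "twist": 0, "claw": 1}, {"dp": [0.29, -0.075, 0], "twist": 0, "claw": 1}, {"dp": [0.315, -0.084, 0], "twist": 0, "claw": 1}, {"dp": [0.338, -0.0925, 0], "twist": 0, "claw": 1}]'

```text
clock: 22.08
position: [0.51, -0.0017, 0.1368]
orientation: [-0.354, -3.121, -0.0]
contact_force: [-1.9, 2.6, 2.2]
width: 0.0006
grasp_force: 1.1
```

```bash
python3 -c "
from h import *
tcp();knob()"
```

```text
t 22.07 tcp mill [ -3.9 -45.7] z 0.1368 F [-1.9  2.6  2.2] w 0.0006213804007381415
side no red
top no red
```

Emit:
carry_out --rows '[{"dp": [0.025, -0.006, 0], "twist": 0, "claw": 1}, {"dp": [0.05, -0.011, 0], "twist": 0, "claw": 1}, {"dp": [0.075, -0.017, 0], "twist": 0, "claw": 1}, {"dp": [0.1, -0.023, 0], "twist": 0, "claw": 1}, {"dp": [0.12, -0.028, 0], "twist": 0, "claw": 1}, {"dp": [0.12, -0.028, 0], "twist": 0, "claw": 1}]'

```text
clock: 22.92
position: [0.5345, -0.0076, 0.1369]
orientation: [0.354, 3.121, -0.0]
contact_force: [-1.1, 0.3, -0.3]
width: 0.0003
grasp_force: 0.6
```

```bash
python3 -c "
from h import *
tcp();knob()"
```

```text
t 22.93 tcp mill [ 21.3 -46. ] z 0.1369 F [-1.1  0.3 -0.3] w 0.00034107994320379577
side no red
top no red
```

Emit:
carry_out --rows '[{"dp": [0.007, -0.0015, 0], "twist": 0, "claw": 1}, {"dp": [0.013, -0.003, 0], "twist": 0, "claw": 1}, {"dp": [0.013, -0.003, 0], "twist": 0, "claw": 1}, {"dp": [0.013, -0.003, 0], "twist": 0, "claw": 1}]'

```text
clock: 23.52
position: [0.5364, -0.0079, 0.1367]
orientation: [-0.354, -3.122, -0.0]
contact_force: [-2.7, 0.5, -2.1]
width: 0.0009
grasp_force: 1.3
```

Emit:
carry_out --rows '[{"dp": [-0.1, 0.023, 0], "twist": 0, "claw": 1}, {"dp": [-0.3, 0.068, 0.05], "twist": 0, "claw": 1}, {"dp": [-0.5, 0.114, 0.4], "twist": 0, "claw": 1}, {"dp": [-0.7, 0.16, 0.7], "twist": 0, "claw": 1}, {"dp": [-0.7, 0.16, 0.7], "twist": 0, "claw": 1}, {"dp": [-0.7, 0.16, 0.7], "twist": 0, "claw": 1}]'

```text
clock: 24.28
position: [0.3973, 0.0241, 0.2788]
orientation: [0.353, 3.116, 0.0]
contact_force: [0.1, -0.0, -0.6]
width: 0.0009
grasp_force: 0.0
```

```bash
python3 -c "
from h import *
tcp();knob()
s=snapshot('top')
for t,z in(('reagent',.135),('jar',.065),('rack',.08)):
    for r in cut_out(s,t)[:1]: print(t,at_z(s,r['at'],z).round(3))
cv2.imwrite('pics/end.png',np.hstack([s['frame'][150:380,20:380],snapshot('side')['frame'][200:430,100:460]])[:,:,::-1])"
```

```text
t 24.27 tcp mill [-119.5  -45.8] z 0.2788 F [ 0.1 -0.  -0.6] w 0.000945442966247768
side 308.6 273.6 r 11.9 area 391 mill@z.18 [ 45.7 -38.4]
top 262.6 261.9 r 9.3 area 256 mill@z.18 [ 47.3 -43.6]
knob [ 0.5611 -0.0103  0.1744] mill mm [ 47.9 -42.7] lever 0.314 cross 0.294 err [0.0004 0.0004]
reagent [ 0.44  -0.131  0.135]
jar [ 0.585 -0.156  0.065]
rack [ 0.687 -0.033  0.08 ]
```

View pics/end.png

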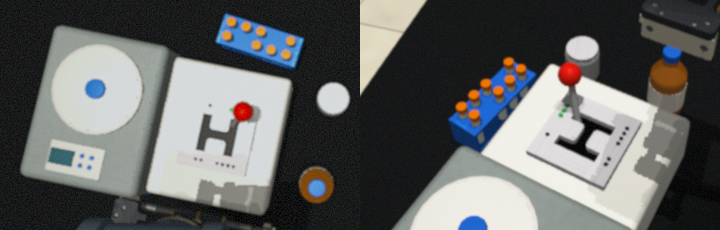

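The final view shows the knob in the third slot beside the green dots. The lever reads about 0.314 and cross about 0.294. The bottle, jar and rack are where they were, and the arm is clear.

```bash
python3 -c "
from station import *
print(sign_off())"
```

```text
the job is handed in; nothing more can be done
None
```

The job is handed in with the lever measured fully home in third (lever ≈ 0.31 rad, cross ≈ 0.29 rad), the bottle, jar and rack in place and the arm clear; the judge's result was not shown, and one early push rode the closed fingertips over the knob, close to the "taken between the fingers" limit.

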